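# Seat the glass check cell in the water-hardness photometer and shut its light shade

### The arm

A 6-joint arm with a two-finger parallel gripper is mounted at the origin on the work surface. World frame = base frame: x ahead of the robot, y to its left, z up, the work surface at z = 0. Lengths are in m, angles in degrees, forces in N, time in s.
With the tool pointing down it reaches from about 0.25 to 0.725 m from the base axis. Payload 9.7 kg.
Tool frame: the origin (TCP) lies between the finger pads; the fingertips stand 11 mm ahead of it and the grasp point (between the pads) lies 8 mm behind it; y points along the fingers, x is the direction in which the jaws open and shut, and the axes are right-handed (so a half turn about y gives the same grasp; the last joint's range is limited). The gripper opens to 85 mm and grips with 20 to 120 N. Pads are 22 mm wide; open, the fingers measure 114 mm over their backs; the gripper's body (76 mm by 85 mm) begins 54 mm behind the grasp point. The pads swing forward as they close: fully open they stand 13 mm farther back than shut.
Start: joints at [-70.359, 4.979, 10.078, 95.1, 0, 90], TCP at [0.185, -0.518, 0.242] pointing down, gripper open.
Joint ranges: [-179.16, 179.16], [-48.56, 103.87], [-65.8, 70.77], [-126.05, 130.52], [-82.76, 87.17], [-180, 180]. Speed limits (degrees/s): [127.2, 127.2, 147.25, 180, 180, 180].

### API

Orientations are given as [roll, pitch, yaw] about the fixed x, y, z axes, in that order (R = Rz(yaw) Ry(pitch) Rx(roll)).
In Python, from workcell import bot, vision gives the robot as it stands. The module is installed in compiled form; this text tells all that it offers.
- The arm moves only by the shell command python3 -m crank 'ROWS' [OPENING] [FORCE]. ROWS is text: rows parted by semicolons, each of 6 numbers parted by spaces: the shift along the tool's x, y, z in m, then the turn, a rotation vector about the tool's x, y, z in rad. A call has 1 to 8 rows; each row is the pose to reach, as a shift and turn from the pose commanded when the call began, along the tool's axes at that moment; what a row does not reach only later rows make up. A row lasts 1/10 s, in which the tool goes at most 50 mm and 8.59 degrees, less where a joint would pass 70% of its speed; a pose out of reach is approached as far as the arm can. A call with a gripper value outside its range is refused whole. OPENING is the gripper's target within -1 to 1 (shut at 1, half-way at 0, fully open at -1), set as the call begins (- or left out, the last holds). The fingers move at their own pace and stop on an object; FORCE is the grip in N (left out, the last holds). Time passes only in rows, so rows that repeat a pose let the fingers close. It gives the time, the measured TCP pose, the force and the opening at its end, in the units of the state.
- bot.get_obs(): the state, without advancing time (a new reading comes with each control period).
- vision.camera(name): name is "scene" or "side" or "wrist"; returns the picture (400x640x3 uint8, red, green, blue); there is no depth.
- vision.get_calibration(name): a dict with "fx", "fy", "cx", "cy" (pixels), "rvec" (rotation vector, rad) and "tvec" (3), from world to camera coordinates, as OpenCV has them. Camera axes: x right, y down, z forward; pixel columns grow to the right and rows downward; lengths in m; the calibration is good to about 2 mm. A picture is of the moment at which its call begins: read the wrist's pose just before it. get_calibration takes no time and is no camera call; for the wrist camera it gives the pose at the moment of the call.
- bot.job_done(): hands the job in, once; it reports no verdict.
The state is a dict: "time": time; "q": joint angles; "qd": joint speeds; "joint_efforts": joint torques, N m; "ee_pos": TCP position; "tcp_rot": TCP orientation; "wrist_force": force on the tool from outside, world axes, zero at the start; "torque": the same for the moment, N m; "opening": finger opening in m.
Only numpy, scipy, OpenCV 4.12 (cv2) and the standard library are available. Lean on these libraries where they do the work, as an engineer would, in place of code of your own. Each camera call takes 0.05 s, during which the arm holds its last target. There are 200 camera calls.

### The job

The hardness meter needs its check reading before the wash is dosed: set the sealed glass check cell into the well of the meter's cell adapter with its two clear faces square across the light path, pressed gently past the side spring all the way down onto the floor of the well, then swing the light shade fully shut over it. The adapter lies in the meter with a few millimetres of play, so feel for its opening and never push on cell or meter with 25 N (2.5 kg) or more. Keep your fingers off the clear glass faces, and leave the tin, brush, scoop and peg where they are.

Things in the scene. Friction and masses are not known exactly. Their poses are not given: they have to be found in the camera images.
- cell_mid (a point): Centre of the upright glass check cell: 25 x 25 mm, 62 mm tall (glass 50, then a white cap of equal width, 12), about 70 g; the point is 31 mm above its underside, z up. Its CLEAR faces look along its +x and -x, its white FROSTED faces along +y and -y; the dark line on the cap runs along x, clear face to clear face. A half turn makes no difference, a quarter turn is wrong. Hold frosted faces or cap.
- meter: Dark grey hardness meter (photometer), 182 x 86 mm, fixed on its feet. Origin under its middle; x runs along it from the keypad to the shade's hinge and is the light path (yellow marks before and behind the well), z up. The flat deck, 54 mm high, spans x = 0 to 91 mm and the full width; the keypad half is 40 mm high (display 44). In the deck lies the light grey cell adapter with the well.
- well (a point): Middle of the deck's opening, 45 mm along the meter's x, at the adapter's top, 57 mm above the washing machine; axes as the meter's. The adapter (flange 54 x 54 x 3 mm, square to the meter) lies in the opening with play: its well's mouth is anywhere within 3.5 mm of this point along x and along y, not measured, but can be felt or seen. Friction holds it against 6 N sideways.
- shade_hinge (a point): Middle of the light shade's hinge line, on the deck (54 mm up), 40 mm along the meter's x from the well point; the line runs along the meter's y. The point turns with the shade; shut, its axes are the meter's.
- shade (a joint): Opening of the light shade, rad: 0 shut, flat on the deck over the cell; 2.1 fully open. It starts leaning back at 1.75 to 2.05 and stays at any angle (friction, about 0.5 N at its free end). A black hood: shut, it reaches 80 mm from the hinge along -x, is 70 mm wide, its roof 38 mm above the deck, with room only for a cell within 4 mm of home. A fingertip on the outside of the roof swings it shut.
- well_inside (a point): Point 17 mm straight below the well point, half-way down the well. The well is 27 x 27 mm (1 mm to spare each side of the cell, sharp edge, no funnel), 34 mm deep: a cell fully home stands 28 mm proud, its centre 3 mm below the well point. A leaf spring in its +y wall pushes the cell to -y (7 to 11 N), its ramp 6 to 19 mm down; passing takes 8 to 16 N, then friction holds the cell at any depth.
- peg_tin: Bystander: stainless steel peg tin with a closed flip-top lid, 88 x 128 x 70 mm; origin under its middle.
- lint_brush: Bystander: blue plastic lint brush lying flat, 208 x 48 x 22 mm, long along its x; origin on its underside near the middle.
- scoop: Bystander: small white plastic scoop, 115 x 48 x 32 mm, handle towards its -x; origin on its underside where handle and bowl meet.
- peg: Bystander: wooden spring clip peg lying flat, 72 x 13 x 10 mm, long along its x; origin under its middle.
Not all that is in view belongs to the job. Several things look just like the part that bears cell_mid: the one meant starts farthest from the robot's base.

How it is judged (in metres and radians):
On the way, in this order (a step that is already met when the one before it is completed fails the run):
1. the cell is fully home in the well (centre 3 mm below the well point, within 1.5 mm) with its clear faces across the light path, the shade still open (z of cell_mid in the frame of well below -0.0015 m and horizontal distance between cell_mid and well below 0.008 m and angle between the x axis of cell_mid and the x axis of well, either way round below 0.09 rad and value of joint shade above 1 rad), for 0.2 s.
2. the shade is shut over the cell (value of joint shade below 0.06 rad), for 0.2 s.
At the end, for the whole second after the job is handed in: The cell stands still and upright (within 0.06 rad) in the adapter's well, fully home (centre at least 1.5 mm below the well point, 3 mm when hard down, and within 8 mm of its axis), its clear faces across the light path within 0.09 rad, and the shade is shut within 0.06 rad (z of cell_mid in the frame of well below -0.0015 m and horizontal distance between cell_mid and well below 0.008 m and angle between the x axis of cell_mid and the x axis of well, either way round below 0.09 rad and angle between cell_mid's own z axis and vertical below 0.06 rad and value of joint shade below 0.06 rad and linear speed of cell below 0.02 m/s); the robot touches nothing.
It fails at once if the cell pressed with more than 25 N against a face of the adapter (flange, wall or floor of the well) or the deck (contact force between cell and adapter_c0 above 25 N or contact force between cell and adapter_c1 above 25 N or contact force between cell and adapter_c2 above 25 N or contact force between cell and adapter_c3 above 25 N or contact force between cell and adapter_c4 above 25 N or contact force between cell and adapter_c5 above 25 N or contact force between cell and adapter_c6 above 25 N or contact force between cell and adapter_c7 above 25 N or contact force between cell and adapter_c8 above 25 N or contact force between cell and meter_c0 above 25 N or contact force between cell and meter_c1 above 25 N or contact force between cell and meter_c2 above 25 N or contact force between cell and meter_c3 above 25 N or contact force between cell and meter_c4 above 25 N or contact force between cell and meter_c5 above 25 N).
It fails at once if the arm or its fingers press the meter or its shade with more than 25 N (contact force between any of the arm, the fingers and meter above 25 N).
It fails at once if fingers on the clear glass faces (contact force between cell_c1 and the fingers above 0.5 N).
It fails at once if a bystander moved by more than 30 mm (distance of any of peg_tin, lint_brush, scoop, peg from where it was at the start of the episode above 0.03 m).
It also fails if it takes over 70 s, if anything falls off the work surface, if the arm or the gripper's body presses on something with over 40 N, if the wrist force passes 120 N, or if a joint passes its speed limit or range.

## Working session

There is one attempt and no reset: what is moved stays moved. The work goes in short steps, Python scripts to look and compute and a shell command to move; the robot and the scene stay as the last step left them, time stands still between calls to the robot, and variables do not carry over. Pictures are saved under pics/ and viewed, about 8 in all and at most 12, crops included, and the job is handed in when it is done.

```bash
mkdir -p pics
python3 - <<'E'
from workcell import bot, vision
import cv2,numpy as np
o=bot.get_obs();print(o)
ims=[]
for n in("scene","side","wrist"):
    c=vision.get_calibration(n);print(n,c)
    im=vision.camera(n)[:,:,::-1];cv2.imwrite(f"pics/{n}0.png",im);ims.append(im)
cv2.imwrite("pics/both.png",np.vstack(ims[:2])[:, :])
E
```

```text
{'time': 0.0, 'q': array([-7.03595595e+01,  5.00985568e+00,  1.00337326e+01,  9.50992680e+01,
        1.06233162e-03,  8.99995409e+01]), 'qd': array([-0.13023812, -0.05445195, -0.02609816, -0.00266663,  0.0964511 ,
        0.0359463 ]), 'joint_efforts': array([ 8.29573437e-04, -5.20387745e+01,  4.64798069e+01,  1.62384025e-02,
        3.29591740e-05,  1.49703226e-05]), 'ee_pos': array([ 0.18479531, -0.51779358,  0.24158854]), 'tcp_rot': array([-8.99989371e+01,  7.53910653e-02, -7.03591004e+01]), 'wrist_force': array([ 0.29364148, -0.32265944, -0.26351558]), 'torque': array([0.02553227, 0.01876258, 0.00360235]), 'opening': 0.08516345184793117}
scene {'fx': 394.6364271534238, 'fy': 394.6364271534238, 'cx': 319.67598885939094, 'cy': 192.86206588592344, 'rvec': array([ 1.30485216,  2.19975819, -0.98188335]), 'tvec': array([ 0.2687191 , -0.25009711,  1.04553737])}
side {'fx': 498.9881793545883, 'fy': 498.9881793545883, 'cx': 313.05542453911244, 'cy': 197.09528143660367, 'rvec': array([ 2.35373273, -0.76815738,  0.2484419 ]), 'tvec': array([-0.43673363,  0.29452665,  0.71371395])}
wrist {'fx': 297.7257620212315, 'fy': 297.7257620212315, 'cx': 323.2218895852469, 'cy': 201.42195437387224, 'rvec': array([-2.37440142,  1.67459499,  0.23441441]), 'tvec': array([-0.54875089, -0.03492736,  0.3769303 ])}
```

View pics/scene0.png

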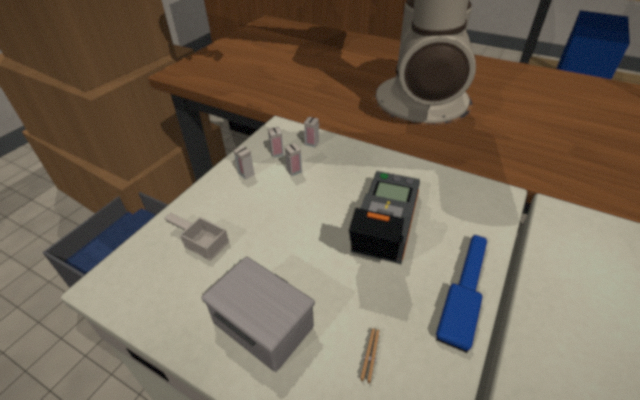

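View pics/side0.png

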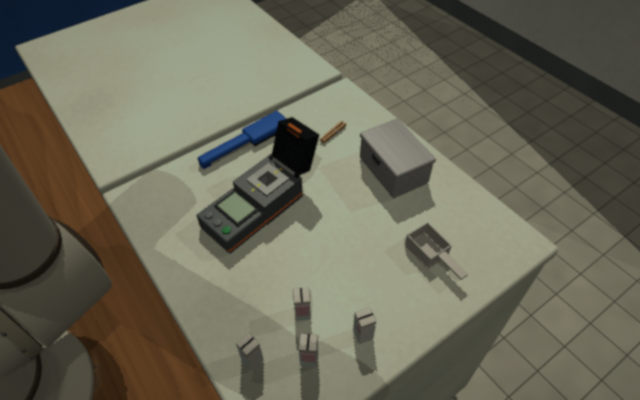

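The scene view shows four look-alike cells at about (245,163), (276,142), (293,160) and (312,132). In the side view they are at (303,300), (365,323), (309,345) and (249,350). The meter is around (385,215) in the scene view, with its shade leaning back. Next I'll cast rays to get positions.

```bash
cat > h.py <<'E'
import numpy as np,cv2
from workcell import bot,vision
def cam(c): 
    R=cv2.Rodrigues(c["rvec"])[0]; return R,-R.T@c["tvec"]
def ray(c,u,v):
    R,o=cam(c); d=R.T@np.array([(u-c["cx"])/c["fx"],(v-c["cy"])/c["fy"],1]); return o,d/np.linalg.norm(d)
def onz(c,u,v,z):
    o,d=ray(c,u,v); return o+d*(z-o[2])/d[2]
def tri(rs):
    A=sum(np.eye(3)-np.outer(d,d) for o,d in rs); b=sum((np.eye(3)-np.outer(d,d))@o for o,d in rs)
    p=np.linalg.solve(A,b); return p,[np.linalg.norm(np.cross(p-o,d)) for o,d in rs]
def proj(c,P):
    R,o=cam(c); q=R@np.asarray(P)+c["tvec"]; return c["fx"]*q[0]/q[2]+c["cx"],c["fy"]*q[1]/q[2]+c["cy"]
E
python3 - <<'E'
from h import *
S=vision.get_calibration("scene");D=vision.get_calibration("side")
for u,v in[(243,151),(274,131),(293,148),(312,121)]:
    p=onz(S,u,v,.062); print("scene",(u,v),p.round(3),np.hypot(*p[:2]).round(3))
for u,v in[(302,293),(364,316),(309,339),(249,343)]:
    p=onz(D,u,v,.062); print("side",(u,v),p.round(3),np.hypot(*p[:2]).round(3))
for u,v in[(268,180),]: print("well side",onz(D,u,v,.057))
a=cv2.imread("pics/scene0.png")[100:190,220:340];b=cv2.imread("pics/side0.png")[280:370,230:390]
c=cv2.imread("pics/side0.png")[110:250,190:330]
f=lambda i,h:cv2.resize(i,None,fx=h/i.shape[0],fy=h/i.shape[0],interpolation=cv2.INTER_CUBIC)
t=np.hstack([f(a,260),f(b,260)]);w=f(c,330);w=np.hstack([w,f(cv2.imread("pics/wrist0.png"),330)])[:, :800]
W=max(t.shape[1],w.shape[1]);pad=lambda i:cv2.copyMakeBorder(i,0,0,0,W-i.shape[1],0)
cv2.imwrite("pics/crop1.png",np.vstack([pad(t),pad(w)]))
E
```

```text
scene (243, 151) [ 0.475 -0.216  0.062] 0.522
scene (274, 131) [ 0.387 -0.202  0.062] 0.436
scene (293, 148) [ 0.42  -0.134  0.062] 0.441
scene (312, 121) [ 0.316 -0.15   0.062] 0.35
side (302, 293) [ 0.423 -0.134  0.062] 0.443
side (364, 316) [ 0.474 -0.218  0.062] 0.521
side (309, 339) [ 0.389 -0.199  0.062] 0.437
side (249, 343) [ 0.318 -0.154  0.062] 0.353
well side [0.50435583 0.08935747 0.057     ]
```

View pics/crop1.png

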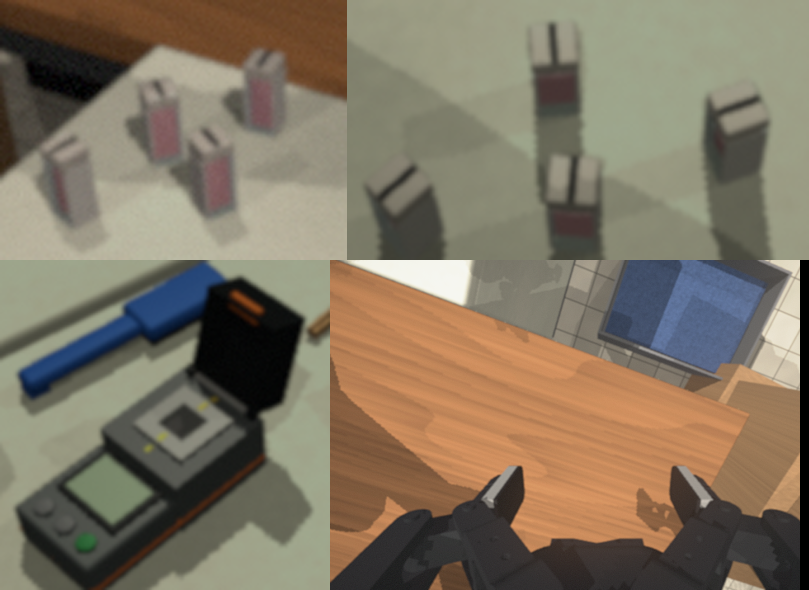

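The one meant is at scene (243,151) / side (364,316): (0.475, -0.217), 0.52 m from the base. The other three, at scene (274,131), (293,148) and (312,121), are at 0.35 to 0.44 m, so this one is farthest. The enlarged crop confirms it, with its cap line clearly visible. The two views agree within 3 mm at cap height. Next I'll work out orientations and the camera offset.

Run:
```python
from h import *
from scipy.spatial.transform import Rotation as Ro
S=vision.get_calibration("scene");D=vision.get_calibration("side");W=vision.get_calibration("wrist")
f=2.889;g=330/140
P=lambda u,v,z:onz(D,230+(u-347)/f,280+v/f,z)
a,b=P(722,109,.062),P(763,93,.062);print("cell line",np.degrees(np.arctan2(*(b-a)[1::-1])),a,b)
Q=lambda u,v,z:onz(D,190+u/g,110+(v-260)/g,z)
a,b=Q(148,449,.054),Q(213,400,.054);print("meter x",np.degrees(np.arctan2(*(b-a)[1::-1])),a,b)
a,b=Q(105,444,.054),Q(187,372,.054);print("deck left edge",np.degrees(np.arctan2(*(b-a)[1::-1])))
print("well",Q(183,422,.057))
o=bot.get_obs();R=Ro.from_euler("xyz",o["tcp_rot"],degrees=True).as_matrix()
Rc,oc=cam(W);print("cam in tool",R.T@(oc-o["ee_pos"]),"cam z in tool",R.T@Rc[2],"cam x in tool",R.T@Rc[0]);print(R)
```

```text
cell line -13.877399544463621 [ 0.46696323 -0.21644533  0.062     ] [ 0.48903391 -0.22189803  0.062     ]
meter x 10.426687320114468 [0.470947  0.0876531 0.054    ] [0.53768678 0.09993428 0.054     ]
deck left edge 16.111741120694088
well [0.50546505 0.09231452 0.057     ]
cam in tool [-0.00108338 -0.13025887  0.06949044] cam z in tool [ 7.24714558e-04  9.61666109e-01 -2.74222116e-01] cam x in tool [ 9.99999454e-01 -9.03357014e-04 -5.25171584e-04]
[[ 3.36104305e-01 -3.49799123e-04  9.41824705e-01]
 [-9.41824261e-01  9.14069645e-04  3.36104486e-01]
 [-9.78462427e-04 -9.99999521e-01 -2.22265579e-05]]
```

```bash
python3 -m crank '-0.093 0.02 0.187 0 0.29 0;-0.093 0.02 0.187 0 0.29 0;-0.093 0.02 0.187 0 0.29 0;-0.093 0.02 0.187 0 0.29 0;-0.186 0.04 0.374 0 0.586 0;-0.186 0.04 0.374 0 0.586 0;-0.186 0.04 0.374 0 0.586 0;-0.186 0.04 0.374 0 0.586 0' -1 30
python3 -m crank '0 0 0 0 0 0;0 0 0 0 0 0;0 0 0 0 0 0'
python3 - <<'E'
from h import *
o=bot.get_obs();print(o["ee_pos"],o["tcp_rot"],o["wrist_force"])
W=vision.get_calibration("wrist");im=vision.camera("wrist")[:,:,::-1];cv2.imwrite("pics/w1.png",im)
E
```

```text
time: 0.95
ee_pos: [0.4488, -0.2434, 0.2058]
tcp_rot: [-90.0, -0.0, -104.0]
wrist_force: [-0.1, -0.7, 0.4]
opening: 0.0857
time: 1.25
ee_pos: [0.4474, -0.2455, 0.206]
tcp_rot: [-90.0, -0.0, -104.0]
wrist_force: [0.6, -1.4, 1.0]
opening: 0.0853
[ 0.44744928 -0.24550209  0.20598411] [-9.00152947e+01 -9.52112606e-03 -1.03953646e+02] [ 0.59209677 -1.38663076  1.0427597 ]
```

View pics/w1.png

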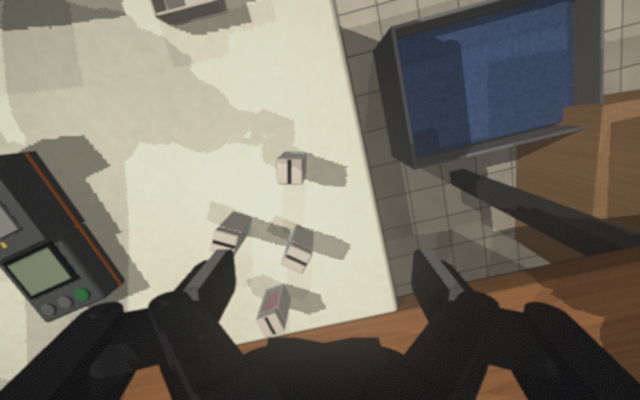

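The wrist view shows the target at about (291,168). Its cap line runs almost along the image vertical, which is tool z, so the jaws nearly line up. The other three cells are below it. Next I'll refine the position and yaw from the cap.

Run:
```python
from h import *
W=vision.get_calibration("wrist");im=cv2.imread("pics/w1.png")
c=im[135:200,260:325];g=cv2.cvtColor(c,6)
# dark line
m=(g<70).astype(np.uint8);n,l,s,ce=cv2.connectedComponentsWithStats(m)
for i in range(1,n):
    if s[i,4]>8: print("dark",s[i],ce[i]+[260,135])
k=max(range(1,n),key=lambda i:s[i,4] if s[i,3]>s[i,2] and s[i,2]<10 else 0)
ys,xs=np.where(l==k);vx,vy,x0,y0=cv2.fitLine(np.c_[xs+260,ys+135].astype(np.float32),cv2.DIST_L2,0,.01,.01).ravel()
A=onz(W,x0-8*vx,y0-8*vy,.062);B=onz(W,x0+8*vx,y0+8*vy,.062);d=B-A
print("line centre",x0,y0,onz(W,x0,y0,.062),"yaw",np.degrees(np.arctan2(d[1],d[0])))
S=vision.get_calibration("scene");print(tri([ray(W,x0,y0),ray(S,243,151)]))
cv2.imwrite("pics/c2.png",cv2.resize(c,None,fx=8,fy=8,interpolation=0))
```

```text
dark [28 26  2 22 23] [288.95652174 171.08695652]
line centre 288.9565 171.08696 [ 0.47474904 -0.21915975  0.062     ] yaw 164.688426592296
(array([ 0.47372462, -0.21826544,  0.06018523]), [np.float64(0.000957734817614419), np.float64(0.00095773481761463)])
```

View pics/c2.png

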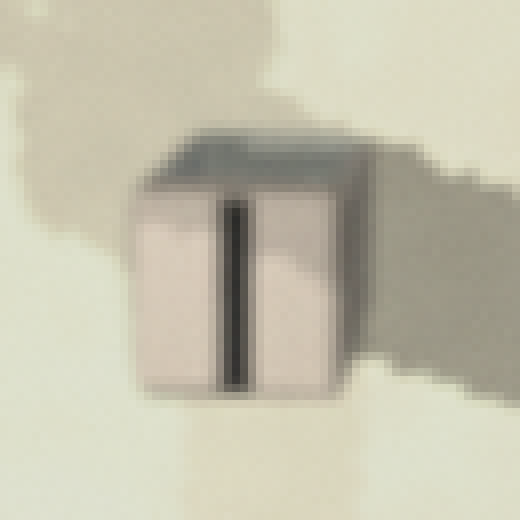

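```bash
python3 -m crank '-0.0323 0.04 0.0201 0 0.017 0;-0.0323 0.08 0.0201 0 0.017 0;-0.0323 0.08 0.0201 0 0.017 0;-0.0323 0.08 0.0201 0 0.017 0;-0.0323 0.08 0.0201 0 0.017 0;-0.0323 0.08 0.0201 0 0.017 0'
python3 - <<'E'
from h import *
o=bot.get_obs();print(o["ee_pos"],o["tcp_rot"],o["wrist_force"])
W=vision.get_calibration("wrist");im=vision.camera("wrist")[:,:,::-1];cv2.imwrite("pics/w2.png",im)
print(proj(W,[.4747,-.219,.062]))
g=cv2.cvtColor(im,6);g=g[:260,220:400]
m=(g<75).astype(np.uint8);n,l,s,ce=cv2.connectedComponentsWithStats(m)
for i in range(1,n):
    if s[i,4]>15: 
        u,v=ce[i]+[220,0]; print(s[i],u,v,onz(W,u,v,.062))
E
```

```text
time: 1.9
ee_pos: [0.4758, -0.2197, 0.1286]
tcp_rot: [-89.8, -0.0, -105.0]
wrist_force: [-0.5, -0.2, 0.7]
opening: 0.0853
[ 0.47578836 -0.21966527  0.1285654 ] [-8.97964375e+01 -3.96634160e-02 -1.04972756e+02] [-0.48398815 -0.21124239  0.65022497]
(np.float64(323.6969949515515), np.float64(221.0836474390675))
[ 0  0 11 14 83] 223.36144578313252 6.9156626506024095 [ 0.61695249 -0.19674856  0.062     ]
[166  39  14  85 645] 394.6217054263566 71.84341085271318 [ 0.55692682 -0.28599438  0.062     ]
[102 207   3  29  81] 322.9259259259259 220.14814814814815 [ 0.4755093  -0.21865792  0.062     ]
[  0 250  13  10  91] 227.13186813186815 255.4945054945055 [ 0.46736461 -0.14465972  0.062     ]
```

```bash
python3 -m crank '0 0.04 0 0 0 0;0 0.075 0 0 0 0;0 0.0795 0 0 0 0;0 0.0795 0 0 0 0;0 0.0795 0 0 0 0;0 0.0795 0 0 0 0'
python3 -m crank '0 0 0 0 0 0;0 0 0 0 0 0;0 0 0 0 0 0;0 0 0 0 0 0;0 0 0 0 0 0;0 0 0 0 0 0;0 0 0 0 0 0;0 0 0 0 0 0' 1 60
python3 -m crank '0 0 0 0 0 0;0 0 0 0 0 0;0 0 0 0 0 0;0 0 0 0 0 0'
```

```text
time: 2.55
ee_pos: [0.4763, -0.2191, 0.0487]
tcp_rot: [-89.8, -0.0, -104.9]
wrist_force: [-1.1, 0.0, 0.5]
opening: 0.0855
time: 3.35
ee_pos: [0.4753, -0.2186, 0.0467]
tcp_rot: [-90.0, -0.0, -104.9]
wrist_force: [0.6, -0.2, 3.7]
opening: 0.024
time: 3.75
ee_pos: [0.4753, -0.2186, 0.0467]
tcp_rot: [-90.0, -0.0, -104.9]
wrist_force: [1.1, -0.1, 4.6]
opening: 0.0239
```

```bash
python3 -m crank '0 0 0 0 0 0;0 0 0 0 0 0;0 -0.003 0 0 0 0;0 -0.003 0 0 0 0;0 -0.003 0 0 0 0' 0.2
python3 -m crank '0 0 0 0 0 0;0 0 0 0 0 0;0 0 0 0 0 0;0 0 0 0 0 0;0 0 0 0 0 0;0 0 0 0 0 0;0 0 0 0 0 0;0 0 0 0 0 0' 1 60
```

```text
time: 4.25
ee_pos: [0.4752, -0.2186, 0.0495]
tcp_rot: [-90.0, -0.0, -104.9]
wrist_force: [0.1, 0.2, 0.1]
opening: 0.0342
time: 5.05
ee_pos: [0.4753, -0.2186, 0.0496]
tcp_rot: [-90.0, -0.0, -104.9]
wrist_force: [0.7, -0.2, 3.4]
opening: 0.0239
```

```bash
python3 -m crank '0 -0.04 0 0 0 0;0 -0.08 0 0 0 0;0 -0.12 0 0 0 0;0 -0.12 0 0 0 0;-0.07 -0.12 -0.026 0 -0.12 0;-0.12 -0.12 -0.046 0 -0.23 0;-0.17 -0.12 -0.066 0 -0.35 0;-0.22 -0.12 -0.085 0 -0.47 0'
python3 -m crank '-0.02 0 0.0 0 0 0;-0.02 0 0.0 0 0 0;-0.02 0 0 0 0 0;-0.02 0 0 0 0 0;-0.02 0 0 0 0 0;-0.02 0 0 0 0 0'
python3 - <<'E'
from h import *
o=bot.get_obs();print(o["ee_pos"],o["tcp_rot"],o["wrist_force"])
W=vision.get_calibration("wrist");im=vision.camera("wrist")[:,:,::-1];cv2.imwrite("pics/w3.png",im)
E
```

```text
time: 5.85
ee_pos: [0.4525, -0.0182, 0.1685]
tcp_rot: [-90.1, 0.0, -77.7]
wrist_force: [1.3, 0.3, -0.8]
opening: 0.024
time: 6.45
ee_pos: [0.4494, -0.0009, 0.1693]
tcp_rot: [-90.0, 0.0, -78.1]
wrist_force: [-0.1, 0.3, -0.7]
opening: 0.0236
[ 0.44939554 -0.0009365   0.1693149 ] [-9.00188513e+01  2.41556726e-03 -7.80640737e+01] [-0.09707126  0.27433401 -0.70900968]
```

View pics/w3.png

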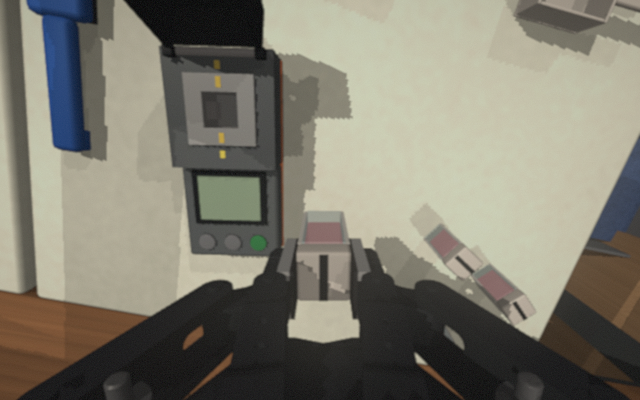

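The cell is held squarely on its frosted faces at (325,255). The well mouth is at about (219,110), with yellow marks at (217,64), (218,81), (221,138) and (222,155). The shade is open above. Next I'll measure this.

```bash
cat > meas.py <<'E'
from h import *
def meas(im,W,c,r):
    """c: approx well px, r: half window; prints marks, mouth and flange on their planes"""
    x0,y0=max(c[0]-r,0),max(c[1]-r,0); w=im[y0:c[1]+r,x0:c[0]+r]; h=cv2.cvtColor(w,cv2.COLOR_BGR2HSV); g=cv2.cvtColor(w,6)
    m=cv2.inRange(h,(15,110,110),(35,255,255));n,l,s,ce=cv2.connectedComponentsWithStats(m)
    K=sorted([ce[i]+[x0,y0] for i in range(1,n) if s[i,4]>8],key=lambda p:p[1])
    for k in K: print("mark",k.round(1),onz(W,*k,.0555).round(4))
    a,b=onz(W,*K[0],.054),onz(W,*K[-1],.054);d=a-b;print("meter yaw from marks",np.degrees(np.arctan2(d[1],d[0])).round(2),"mid deck marks",((a+b)/2).round(4))
    a,b=onz(W,*K[1],.057),onz(W,*K[-2],.057);print("mid adapter marks",((a+b)/2).round(4))
    cx,cy=c[0]-x0,c[1]-y0
    for nm,mm in(("mouth",(g<100)),("flange",(g>105))):
        n,l,s,ce=cv2.connectedComponentsWithStats(mm.astype(np.uint8))
        i=l[cy,cx] if nm=="mouth" else np.bincount(l[cy-int(.48*r):cy+int(.48*r),cx-int(.48*r):cx+int(.48*r)].ravel(),minlength=n)[1:].argmax()+1
        cs,_=cv2.findContours((l==i).astype(np.uint8),cv2.RETR_EXTERNAL,2);q=max(cs,key=cv2.contourArea)+[x0,y0]
        P=np.array([onz(W,*p[0],.057)[:2] for p in q],np.float32);R=cv2.minAreaRect(P*1000)
        print(nm,s[i],"rect mm",np.round(R[0],1),np.round(R[1],1),round(R[2],2))
E
python3 - <<'E'
from meas import *
im=cv2.imread("pics/w3.png");W=vision.get_calibration("wrist");meas(im,W,(219,110),56)
E
```

```text
mark [217.2  81.1] [0.5258 0.099  0.0555]
mark [221.  137.5] [0.4843 0.0913 0.0555]
mark [222.3 153.9] [0.4714 0.0888 0.0555]
meter yaw from marks 10.58 mid deck marks [0.4985 0.0944 0.054 ]
mid adapter marks [0.4845 0.0909 0.057 ]
mouth [  38   37   37   37 1287] rect mm [505.5  94.7] [27.1 27.5] 10.35
flange [  19   18   74   74 3616] rect mm [505.1  94.5] [53.7 53.7] 10.32
```

```bash
python3 -m crank '-0.043 0.002 0.007 0 0.028 0;-0.0835 0.004 0.0145 0 0.028 0;-0.0835 0.004 0.0145 0 0.028 0;-0.0835 0.004 0.0145 0 0.028 0;-0.0835 0.004 0.0145 0 0.028 0;-0.0835 0.004 0.0145 0 0.028 0;-0.0835 0.004 0.0145 0 0.028 0'
python3 - <<'E'
from meas import *
o=bot.get_obs();print(o["ee_pos"],o["tcp_rot"],o["wrist_force"])
W=vision.get_calibration("wrist");im=np.ascontiguousarray(vision.camera("wrist")[:,:,::-1]);cv2.imwrite("pics/w4.png",im)
c=tuple(int(x) for x in proj(W,[.5053,.0946,.057]));print(c)
meas(im,W,c,60)
E
```

```text
time: 7.2
ee_pos: [0.4465, 0.0821, 0.1656]
tcp_rot: [-90.0, 0.1, -79.6]
wrist_force: [0.7, 0.1, -0.0]
opening: 0.0238
[0.4465471  0.0821175  0.16558536] [-8.99912304e+01  6.52488339e-02 -7.95687941e+01] [ 0.74690937  0.0600722  -0.02533715]
(322, 128)
mark [321.   83.9] [0.5376 0.1016 0.0555]
mark [322.  100.9] [0.5257 0.0986 0.0555]
mark [322.1 155.7] [0.4846 0.091  0.0555]
mark [321. 172.] [0.4714 0.0895 0.0555]
meter yaw from marks 10.3 mid deck marks [0.5044 0.0956 0.054 ]
mid adapter marks [0.5052 0.0948 0.057 ]
mouth [  42   43   36   36 1128] rect mm [505.3  95.2] [26.5 27. ] 10.4
flange [  25   25   72   71 3650] rect mm [505.2  94.5] [53.1 53.9] 10.4
```

View pics/w4.png

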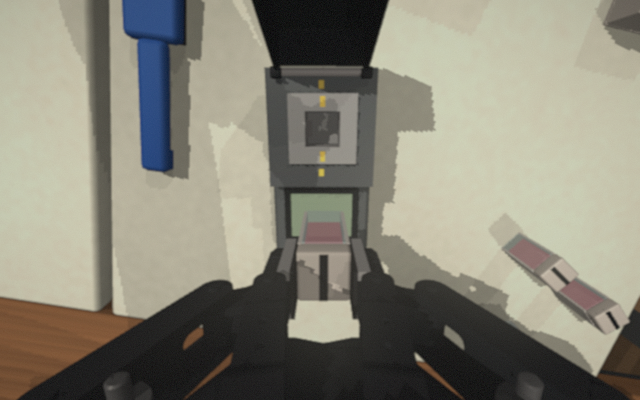

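Run:
```python
from h import *
W=vision.get_calibration("wrist");o=bot.get_obs();im=cv2.imread("pics/w4.png");g=cv2.cvtColor(im,6)
p=o["ee_pos"];y=np.radians(o["tcp_rot"][2]);X=np.array([np.cos(y),np.sin(y)]);Z=np.array([-X[1],X[0]])
m=(g[245:305,310:340]<75).astype(np.uint8);n,l,s,ce=cv2.connectedComponentsWithStats(m)
for i in range(1,n):
    if s[i,4]>20: print(s[i],ce[i]+[310,245])
col=g[240:310,310:318].mean(1);e=np.diff(col);print("vert edges",[(240+i,round(v)) for i,v in enumerate(e) if abs(v)>10])
row=g[262:298].astype(float)
for r in(262,275,290): 
    e=np.diff(g[r,285:365].astype(float));print(r,[(285+i,int(v)) for i,v in enumerate(e) if abs(v)>22])
for z in(.178,):
  for u,v in[(323,251),(324,276),(324,300)]:
    q=onz(W,u,v,z)[:2]-p[:2];print(u,v,"tool x,z mm",(q@X*1e3).round(1),(q@Z*1e3).round(1))
for u,v in[(305,212),(344,212)]:
    q=onz(W,u,v,.116)[:2]-p[:2];print("bottom",(q@X*1e3).round(1),(q@Z*1e3).round(1))
```

```text
[  9  11   9  44 322] [323.09937888 277.91304348]
vert edges [(241, 11), (251, 13), (252, 11), (267, -10), (268, -12), (299, 28), (300, 34), (301, 12)]
262 [(318, -37), (319, -40), (326, 27), (327, 39), (328, 27), (349, -26), (350, -27)]
275 [(296, 25), (318, -26), (319, -28), (326, 25), (327, 39), (328, 28), (349, -34), (356, 23), (357, 29), (361, -23), (362, -25)]
290 [(296, 26), (297, 25), (318, -24), (319, -27), (327, 28), (341, -30), (342, -24)]
323 251 tool x,z mm -1.1 13.4
324 276 tool x,z mm -0.6 1.4
324 300 tool x,z mm -0.6 -10.9
bottom -12.5 11.1
bottom 12.2 11.1
```

```bash
python3 -m crank '-0.0017 0 0.03 0 0 0;-0.0017 0 0.0601 0 0 0;-0.0017 0 0.0601 0 0 0;-0.0017 0.03 0.0601 0 0 0;-0.0017 0.055 0.0601 0 0 0;-0.0017 0.055 0.0601 0 0 0;-0.0017 0.055 0.0601 0 0 0;-0.0017 0.055 0.0601 0 0 0'
python3 - <<'E'
from h import *
o=bot.get_obs();print(o["ee_pos"],o["tcp_rot"],o["wrist_force"],o["torque"])
p=o["ee_pos"];y=np.radians(o["tcp_rot"][2]);X=np.array([np.cos(y),np.sin(y)]);Z=np.array([-X[1],X[0]])
d=np.array([.5053,.0947])-p[:2];print("to go x,z mm",d@X*1e3,d@Z*1e3)
W=vision.get_calibration("wrist");im=np.ascontiguousarray(vision.camera("wrist")[:,:,::-1]);cv2.imwrite("pics/w5.png",im)
c=im[60:320,200:450];S=vision.camera("side")[:,:,::-1][110:240,200:330]
cv2.imwrite("pics/w5c.png",np.hstack([cv2.resize(c,(500,520),interpolation=2),cv2.resize(S,(300,300),interpolation=2).repeat(1,0)[:520] if 0 else cv2.copyMakeBorder(cv2.resize(S,(300,300),interpolation=2),0,220,0,0,0)]))
E
```

```text
time: 8.05
ee_pos: [0.5057, 0.0946, 0.1122]
tcp_rot: [-89.9, 0.1, -79.4]
wrist_force: [0.1, -0.8, -0.5]
opening: 0.024
[0.50570226 0.09463962 0.11215886] [-89.90651097   0.11024747 -79.40179174] [ 0.07039429 -0.83787396 -0.47460516] [ 0.06373113 -0.01793711  0.01042324]
to go x,z mm -0.13333484675149723 -0.38429359781135386
```

View pics/w5c.png

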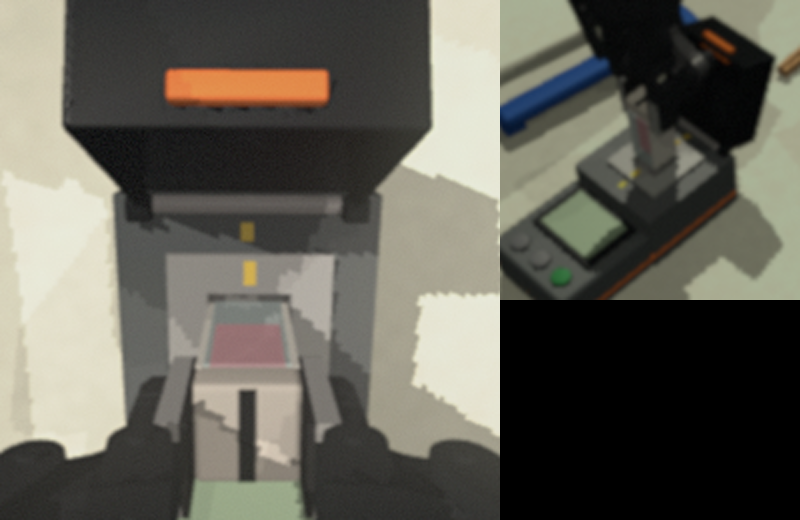

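The crop shows the cell just above the well. The far edge of the mouth is the dark strip at crop (208–290, 296), and the lower front edge of the glass is at about (212–292, 303). I'll measure both edges from pixel profiles.

Run:
```python
from h import *
W=vision.get_calibration("wrist");o=bot.get_obs();im=cv2.imread("pics/w5.png");g=cv2.cvtColor(im,6).astype(float)
p=o["ee_pos"];y=np.radians(o["tcp_rot"][2]);X=np.array([np.cos(y),np.sin(y)]);Z=np.array([-X[1],X[0]])
T=lambda u,v,z:tuple(((onz(W,u,v,z)[:2]-p[:2])@A*1e3).round(2) for A in(X,Z))
print("columns 310-318 profile",[(200+i,int(x)) for i,x in enumerate(g[200:222,310:319].mean(1))])
print("columns 330-340 profile",[(200+i,int(x)) for i,x in enumerate(g[200:222,331:340].mean(1))])
for r in(208,213,218): print(r,[(i,int(g[r,i])) for i in list(range(298,312))+list(range(338,352))])
zb=p[2]-.0495
for v in(206,207,208): print("mouth far edge?",v,T(323,v,.057))
for v in(209,210,211,212,213): print("cell bottom edge?",v,T(323,v,zb))
print("mouth corners x",T(303.5,208,.057),T(345.5,208,.057))
```

```text
columns 310-318 profile [(200, 136), (201, 137), (202, 136), (203, 136), (204, 137), (205, 136), (206, 126), (207, 107), (208, 99), (209, 103), (210, 113), (211, 126), (212, 129), (213, 125), (214, 123), (215, 122), (216, 123), (217, 123), (218, 122), (219, 123), (220, 123), (221, 123)]
columns 330-340 profile [(200, 137), (201, 138), (202, 138), (203, 140), (204, 141), (205, 140), (206, 128), (207, 102), (208, 85), (209, 85), (210, 98), (211, 117), (212, 124), (213, 124), (214, 123), (215, 123), (216, 126), (217, 131), (218, 136), (219, 140), (220, 140), (221, 138)]
208 [(298, 138), (299, 138), (300, 135), (301, 136), (302, 133), (303, 114), (304, 94), (305, 78), (306, 78), (307, 81), (308, 83), (309, 83), (310, 82), (311, 85), (338, 84), (339, 86), (340, 87), (341, 84), (342, 83), (343, 82), (344, 101), (345, 134), (346, 161), (347, 172), (348, 172), (349, 173), (350, 174), (351, 173)]
213 [(298, 138), (299, 137), (300, 136), (301, 137), (302, 138), (303, 135), (304, 140), (305, 145), (306, 142), (307, 135), (308, 125), (309, 123), (310, 122), (311, 125), (338, 125), (339, 128), (3
[... 358 characters left out ...]
49), (342, 156), (343, 157), (344, 141), (345, 120), (346, 114), (347, 120), (348, 121), (349, 125), (350, 140), (351, 156)]
mouth far edge? 206 (np.float64(-1.15), np.float64(13.51))
mouth far edge? 207 (np.float64(-1.15), np.float64(12.83))
mouth far edge? 208 (np.float64(-1.15), np.float64(12.15))
cell bottom edge? 209 (np.float64(-1.14), np.float64(13.18))
cell bottom edge? 210 (np.float64(-1.14), np.float64(12.52))
cell bottom edge? 211 (np.float64(-1.14), np.float64(11.86))
cell bottom edge? 212 (np.float64(-1.14), np.float64(11.19))
cell bottom edge? 213 (np.float64(-1.14), np.float64(10.52))
mouth corners x (np.float64(-13.85), np.float64(12.15)) (np.float64(13.5), np.float64(12.14))
```

```bash
python3 -m crank '0.0001 0.001 -0.00035 0 0.0035 0;0.0001 0.002 -0.00035 0 0.0035 0;0.0001 0.003 -0.00035 0 0.0035 0;0.0001 0.004 -0.00035 0 0.0035 0;0.0001 0.005 -0.00035 0 0.0035 0;0.0001 0.005 -0.00035 0 0.0035 0'
python3 -m crank '0 0.0005 0 0 0 0;0 0.001 0 0 0 0;0 0.0015 0 0 0 0;0 0.0015 0 0 0 0'
```

```text
time: 8.75
ee_pos: [0.5051, 0.0937, 0.1053]
tcp_rot: [-90.0, 0.1, -79.5]
wrist_force: [-0.3, -0.3, -0.5]
opening: 0.0237
time: 9.15
ee_pos: [0.5052, 0.0937, 0.1039]
tcp_rot: [-90.0, 0.1, -79.5]
wrist_force: [0.4, -0.5, -0.7]
opening: 0.0241
```

No force, with the cell's underside about 2.6 mm below the rim, so it is entering the mouth. I'll go on gently.

```bash
python3 -m crank '0 0.001 0 0 0 0;0 0.002 0 0 0 0;0 0.003 0 0 0 0;0 0.003 0 0 0 0'
python3 -m crank '0 0.0007 0 0 0 0;0 0.0014 0 0 0 0;0 0.002 0 0 0 0;0 0.002 0 0 0 0'
```

```text
time: 9.55
ee_pos: [0.5051, 0.0937, 0.1008]
tcp_rot: [-90.0, 0.1, -79.5]
wrist_force: [-0.9, -0.5, 0.0]
opening: 0.0239
time: 9.95
ee_pos: [0.5051, 0.0937, 0.0989]
tcp_rot: [-90.0, 0.1, -79.5]
wrist_force: [-0.6, 0.4, -0.9]
opening: 0.0239
```

```bash
for i in 1; do python3 -m crank '0 0.0007 0 0 0 0;0 0.0014 0 0 0 0;0 0.002 0 0 0 0;0 0.002 0 0 0 0'
python3 -m crank '0 0.0007 0 0 0 0;0 0.0014 0 0 0 0;0 0.002 0 0 0 0;0 0.002 0 0 0 0'
python3 -m crank '0 0.0007 0 0 0 0;0 0.0014 0 0 0 0;0 0.002 0 0 0 0;0 0.002 0 0 0 0'; done
```

```text
time: 10.35
ee_pos: [0.5051, 0.0937, 0.0969]
tcp_rot: [-90.0, 0.1, -79.5]
wrist_force: [0.3, -0.8, -0.4]
opening: 0.0242
time: 10.75
ee_pos: [0.5052, 0.0937, 0.0949]
tcp_rot: [-90.0, 0.1, -79.5]
wrist_force: [1.2, -0.3, -0.5]
opening: 0.0239
time: 11.15
ee_pos: [0.5054, 0.0935, 0.0932]
tcp_rot: [-90.0, 0.1, -79.5]
wrist_force: [0.5, -3.6, 2.4]
opening: 0.0238
```

Ramp contact begins at about 13 mm. Continuing gently.

```bash
python3 -m crank '0 0.0007 0 0 0 0;0 0.0014 0 0 0 0;0 0.002 0 0 0 0;0 0.002 0 0 0 0'
python3 -m crank '0 0.0007 0 0 0 0;0 0.0014 0 0 0 0;0 0.002 0 0 0 0;0 0.002 0 0 0 0'
```

```text
time: 11.55
ee_pos: [0.5056, 0.0932, 0.0914]
tcp_rot: [-89.9, 0.1, -79.5]
wrist_force: [1.6, -5.8, 4.3]
opening: 0.0236
time: 11.95
ee_pos: [0.5057, 0.0932, 0.0895]
tcp_rot: [-89.9, 0.1, -79.5]
wrist_force: [0.5, -5.1, 5.6]
opening: 0.0242
```

```bash
python3 -m crank '0 0.0007 0 0 0 0;0 0.0014 0 0 0 0;0 0.002 0 0 0 0;0 0.002 0 0 0 0'
python3 -m crank '0 0.0007 0 0 0 0;0 0.0014 0 0 0 0;0 0.002 0 0 0 0;0 0.002 0 0 0 0'
python3 -m crank '0 0.0007 0 0 0 0;0 0.0014 0 0 0 0;0 0.002 0 0 0 0;0 0.002 0 0 0 0'
```

```text
time: 12.35
ee_pos: [0.5058, 0.0933, 0.0877]
tcp_rot: [-89.9, 0.1, -79.5]
wrist_force: [0.8, -5.3, 5.9]
opening: 0.024
time: 12.75
ee_pos: [0.5057, 0.0933, 0.0853]
tcp_rot: [-89.9, 0.1, -79.5]
wrist_force: [1.9, -5.5, 3.9]
opening: 0.0237
time: 13.15
ee_pos: [0.5056, 0.0933, 0.0833]
tcp_rot: [-89.9, 0.1, -79.5]
wrist_force: [2.2, -4.8, 3.2]
opening: 0.0238
```

```bash
python3 -m crank '0 0.001 0 0 0 0;0 0.002 0 0 0 0;0 0.003 0 0 0 0;0 0.004 0 0 0 0;0 0.004 0 0 0 0'
python3 -m crank '0 0.001 0 0 0 0;0 0.002 0 0 0 0;0 0.003 0 0 0 0;0 0.003 0 0 0 0'
python3 -m crank '0 0.0007 0 0 0 0;0 0.0013 0 0 0 0;0 0.0013 0 0 0 0'
```

```text
time: 13.65
ee_pos: [0.5056, 0.0933, 0.0793]
tcp_rot: [-90.0, 0.1, -79.5]
wrist_force: [1.5, -5.5, 2.3]
opening: 0.024
time: 14.05
ee_pos: [0.5056, 0.0933, 0.0762]
tcp_rot: [-90.0, 0.1, -79.5]
wrist_force: [1.9, -6.9, 3.1]
opening: 0.0241
time: 14.35
ee_pos: [0.5056, 0.0933, 0.075]
tcp_rot: [-90.0, 0.1, -79.5]
wrist_force: [2.0, -5.5, 3.5]
opening: 0.0244
```

```bash
python3 -m crank '0 0.0005 0 0 0 0;0 0.001 0 0 0 0;0 0.001 0 0 0 0'
python3 -m crank '0 0.0005 0 0 0 0;0 0.001 0 0 0 0;0 0.001 0 0 0 0'
python3 -m crank '0 0.0005 0 0 0 0;0 0.0005 0 0 0 0;0 0.0005 0 0 0 0'
```

```text
time: 14.65
ee_pos: [0.5056, 0.0933, 0.074]
tcp_rot: [-90.0, 0.1, -79.5]
wrist_force: [0.8, -5.8, 3.9]
opening: 0.024
time: 14.95
ee_pos: [0.5056, 0.0933, 0.073]
tcp_rot: [-89.9, 0.1, -79.5]
wrist_force: [1.1, -5.9, 4.4]
opening: 0.0237
time: 15.25
ee_pos: [0.5056, 0.0933, 0.0726]
tcp_rot: [-89.9, 0.1, -79.5]
wrist_force: [1.0, -5.3, 3.8]
opening: 0.0241
```

```bash
python3 -m crank '0 0.0005 0 0 0 0;0 0.0005 0 0 0 0;0 0.0005 0 0 0 0'
python3 -m crank '0 0.0005 0 0 0 0;0 0.0005 0 0 0 0;0 0.0005 0 0 0 0'
```

```text
time: 15.55
ee_pos: [0.5056, 0.0933, 0.0726]
tcp_rot: [-89.9, 0.1, -79.5]
wrist_force: [-1.1, -6.1, 6.5]
opening: 0.0238
time: 15.85
ee_pos: [0.5057, 0.0933, 0.0725]
tcp_rot: [-89.9, 0.1, -79.5]
wrist_force: [-1.4, -6.1, 12.3]
opening: 0.0238
```

It's on the floor: TCP stalled at 0.0725, as predicted, and vertical force rose to 12 N. I'll relieve it, release, rise straight up and look.

```bash
python3 -m crank '0 -0.0003 0 0 0 0;0 -0.0003 0 0 0 0'
python3 -m crank '0 0 0 0 0 0;0 0 0 0 0 0;0 0 0 0 0 0;0 0 0 0 0 0;0 0 0 0 0 0' 0.2
python3 -m crank '0 -0.005 0 0 0 0;0 -0.015 0 0 0 0;0 -0.03 0 0 0 0;0 -0.06 0 0 0 0;0 -0.10 0 0 0 0;0 -0.12 -0.02 0 0 0;0 -0.12 -0.06 0 0 0;0 -0.12 -0.06 0 0 0'
python3 - <<'E'
from h import *
o=bot.get_obs();print(o["ee_pos"],o["tcp_rot"],o["wrist_force"])
W=vision.get_calibration("wrist");im=np.ascontiguousarray(vision.camera("wrist")[:,:,::-1]);cv2.imwrite("pics/w6.png",im)
d=vision.camera("side")[:,:,::-1];cv2.imwrite("pics/d6.png",d)
u,v=map(int,proj(W,[.5053,.0945,.085]));print(u,v)
cv2.imwrite("pics/w6c.png",np.hstack([cv2.resize(im[max(v-100,0):v+100,u-100:u+100],(400,400)),cv2.resize(d[110:240,200:330],(400,400),interpolation=2)]))
E
```

```text
time: 16.05
ee_pos: [0.5057, 0.0933, 0.0726]
tcp_rot: [-89.9, 0.1, -79.5]
wrist_force: [-1.6, -6.4, 9.7]
opening: 0.0242
time: 16.55
ee_pos: [0.505, 0.0939, 0.0713]
tcp_rot: [-90.0, 0.2, -79.5]
wrist_force: [-0.4, 0.2, 0.1]
opening: 0.0345
time: 17.35
ee_pos: [0.4438, 0.0821, 0.1941]
tcp_rot: [-89.9, 0.1, -79.5]
wrist_force: [2.1, -0.6, 0.3]
opening: 0.0339
[0.44376335 0.08207993 0.19408059] [-89.88509901   0.14892356 -79.51688582] [ 2.0962942  -0.57038151  0.27650598]
323 125
```

View pics/w6c.png

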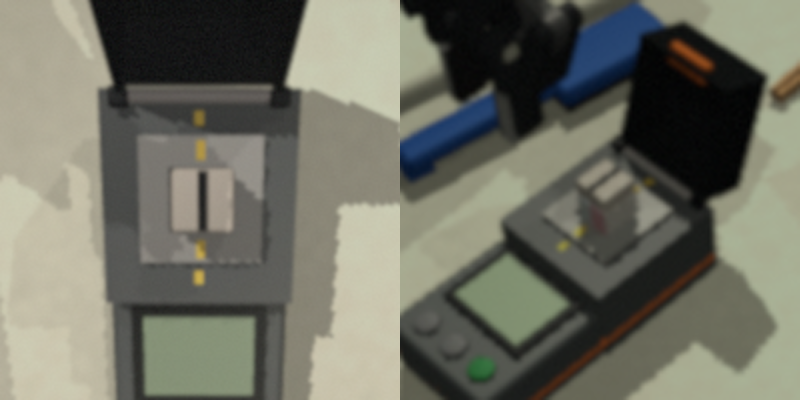

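The cell stands home and square, its cap line in line with the yellow marks, and the shade is still open. Before closing the shade I'll check the cap height and the shade angle by rays.

Run:
```python
from h import *
W=vision.get_calibration("wrist");D=vision.get_calibration("side")
w=(323-100+202/2,125-100+200/2);d=(200+606*130/400,110+181*130/400)
print("cap top two views",tri([ray(W,*w),ray(D,*d)]),"yaw line:",end="")
a,b=onz(W,223+202/2,25+230/2,.085),onz(W,223+202/2,25+172/2,.085);e=a-b;print(np.degrees(np.arctan2(-e[1],-e[0])))
H=np.array([.5437,.1028,.054]);ux=np.array([.9836,.1805,0]);uy=np.array([-.1805,.9836,0]);uz=np.array([0,0,1])
for t in(1.75,1.85,1.95,2.05):
    for r,h in((80,0),(80,38)):
        q=[proj(D,H+(ux*(-r*np.cos(t)+h*np.sin(t))+uz*(r*np.sin(t)+h*np.cos(t))+uy*s)/1e3) for s in(35,-35)]
        print(t,h,[(round((x-200)*400/130+400),round((y-110)*400/130)) for x,y in q])
```

```text
cap top two views (array([0.58224119, 0.01019395, 0.13338247]), [np.float64(0.1115256974935777), np.float64(0.11152569749357771)]) yaw line:10.493011741290303
1.75 0 [(619, 38), (706, 97)]
1.75 38 [(667, 15), (753, 71)]
1.85 0 [(630, 34), (716, 92)]
1.85 38 [(676, 16), (762, 72)]
1.95 0 [(639, 31), (726, 88)]
1.95 38 [(684, 19), (769, 74)]
2.05 0 [(649, 29), (735, 86)]
2.05 38 [(691, 23), (776, 78)]
```

Comparing corners in the side view puts the shade at about 1.95 rad. I had a crop-offset slip in the cap check, which I'll redo. Now to close the fingers and go over and behind the shade.

```bash
python3 - <<'E'
from h import *
W=vision.get_calibration("wrist");D=vision.get_calibration("side")
print(tri([ray(W,324,125),ray(D,267,168.8)]))
E
python3 -m crank '-0.0023 -0.05 0 0 0 0;-0.0023 -0.05 0.05 0 0 0;-0.0023 -0.05 0.1 0 0 0;-0.0023 -0.05 0.15 0 0 0;-0.0023 -0.05 0.199 0 0 0;-0.0023 -0.05 0.199 0 0 0;-0.0023 -0.05 0.199 0 0 0;-0.0023 -0.05 0.199 0 0 0' 1 20
python3 -m crank '0 0 0 0 0 0;0 0 0 0 0 0;0 0 0 0 0 0'
```

```text
(array([0.50821168, 0.09464216, 0.07966858]), [np.float64(0.00017851483523629707), np.float64(0.00017851483523623565)])
time: 18.25
ee_pos: [0.6414, 0.12, 0.242]
tcp_rot: [-90.0, 0.2, -79.4]
wrist_force: [0.4, 0.6, 0.3]
opening: 0.0004
time: 18.55
ee_pos: [0.6411, 0.12, 0.243]
tcp_rot: [-89.9, 0.2, -79.4]
wrist_force: [0.5, 0.9, 0.2]
opening: -0.0
```

```bash
python3 -m crank '0 0.05 0 0 0 0;0 0.1 0 0 0 0;0 0.133 0 0 0 0;0 0.133 0 0 0 0;0 0.133 0 0 0 0;0 0.133 0 0 0 0'
```

```text
time: 19.15
ee_pos: [0.6428, 0.1207, 0.1118]
tcp_rot: [-89.8, 0.2, -79.4]
wrist_force: [-0.7, 0.7, 0.3]
opening: 0.0001
```

```bash
python3 -m crank '0 0 -0.01 0 0 0;0 0 -0.018 0 0 0;0 0 -0.025 0 0 0;0 -0.002 -0.032 0 0 0;0 -0.005 -0.038 0 0 0;0 -0.009 -0.044 0 0 0;0 -0.013 -0.05 0 0 0;0 -0.013 -0.05 0 0 0'
```

```text
time: 19.95
ee_pos: [0.5918, 0.1111, 0.1223]
tcp_rot: [-90.0, 0.2, -79.4]
wrist_force: [0.2, 1.0, 0.4]
opening: 0.0002
```

```bash
python3 -m crank '0 -0.005 -0.006 0 0 0;0 -0.009 -0.012 0 0 0;0 -0.011 -0.018 0 0 0;0 -0.013 -0.024 0 0 0;0 -0.014 -0.030 0 0 0;0 -0.014 -0.036 0 0 0;0 -0.014 -0.042 0 0 0;0 -0.014 -0.042 0 0 0'
python3 - <<'E'
from h import *
d=vision.camera("side")[:,:,::-1];cv2.imwrite("pics/d7.png",cv2.resize(d[60:260,160:360],(600,600),interpolation=2))
E
```

```text
time: 20.75
ee_pos: [0.5504, 0.1033, 0.1356]
tcp_rot: [-90.0, 0.2, -79.4]
wrist_force: [0.1, -0.6, -0.0]
opening: 0.0001
```

View pics/d7.png

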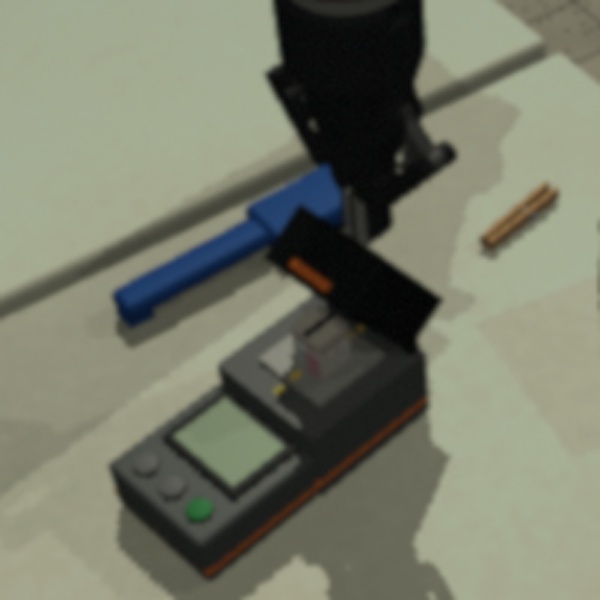

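The shade is following the fingertip, at about 1 rad in this view, and the cell is upright. Continuing.

```bash
python3 -m crank '0 0 -0.007 0 0 0;0 0.002 -0.014 0 0 0;0 0.004 -0.019 0 0 0;0 0.006 -0.024 0 0 0;0 0.011 -0.034 0 0 0;0 0.017 -0.042 0 0 0;0 0.023 -0.048 0 0 0;0 0.023 -0.048 0 0 0'
python3 -m crank '0 0.003 -0.003 0 0 0;0 0.006 -0.005 0 0 0;0 0.0075 -0.006 0 0 0;0 0.0075 -0.006 0 0 0'
```

```text
time: 21.6
ee_pos: [0.5028, 0.0945, 0.1114]
tcp_rot: [-90.1, 0.2, -79.4]
wrist_force: [0.2, 0.2, -0.1]
opening: -0.0001
time: 22.0
ee_pos: [0.498, 0.0936, 0.1047]
tcp_rot: [-90.0, 0.2, -79.4]
wrist_force: [-0.3, 0.8, -0.8]
opening: -0.0002
```

```bash
python3 -m crank '0 0.0005 0 0 0 0;0 0.001 0 0 0 0;0 0.001 0 0 0 0'
python3 -m crank '0 0.0005 0 0 0 0;0 0.001 0 0 0 0;0 0.001 0 0 0 0'
python3 -m crank '0 0.0005 0 0 0 0;0 0.0005 0 0 0 0;0 0.0005 0 0 0 0'
```

```text
time: 22.3
ee_pos: [0.4982, 0.0937, 0.104]
tcp_rot: [-90.0, 0.2, -79.4]
wrist_force: [-1.0, -0.3, 0.1]
opening: -0.0002
time: 22.6
ee_pos: [0.4981, 0.0937, 0.1031]
tcp_rot: [-90.0, 0.2, -79.4]
wrist_force: [-0.8, 0.1, -0.9]
opening: 0.0
time: 22.9
ee_pos: [0.4981, 0.0937, 0.103]
tcp_rot: [-90.0, 0.2, -79.4]
wrist_force: [-1.9, -0.3, 6.0]
opening: -0.0001
```

Firm stop at tip z = 0.092, which is exactly the shut roof height (54 + 38 mm). I'll lift off and look.

```bash
python3 -m crank '0 -0.01 0 0 0 0;0 -0.05 0 0 0 0;0 -0.1 0 0 0 0;0 -0.13 -0.04 0 0 0;0 -0.13 -0.08 0 0 0;0 -0.13 -0.1 0 0 0;0 -0.13 -0.1 0 0 0;0 -0.13 -0.1 0 0 0'
python3 - <<'E'
from h import *
o=bot.get_obs();print(o["ee_pos"],o["wrist_force"])
d=vision.camera("side")[:,:,::-1];s=vision.camera("scene")[:,:,::-1]
D=vision.get_calibration("side");H=np.array([.5437,.1028,.054]);ux=np.array([.9836,.1805,0]);uy=np.array([-.1805,.9836,0])
for t in(0,.06,.12):
    print(t,[tuple(((np.array(proj(D,H+(ux*(-80*np.cos(t)+38*np.sin(t))+np.array([0,0,1])*(80*np.sin(t)+38*np.cos(t))+uy*k)/1e3))-[160,60])*3).round()) for k in(35,-35)])
c=cv2.resize(d[60:260,160:360],(600,600),interpolation=2);e=cv2.resize(s[90:390,330:430],(200,600))
cv2.imwrite("pics/d8.png",np.hstack([c,e]))
E
```

```text
time: 23.7
ee_pos: [0.4001, 0.075, 0.2331]
tcp_rot: [-89.9, 0.2, -79.4]
wrist_force: [0.8, -0.4, -1.1]
opening: 0.0003
[0.40013592 0.07497857 0.23314357] [ 0.81197061 -0.42163928 -1.13910535]
0 [(np.float64(221.0), np.float64(321.0)), (np.float64(303.0), np.float64(384.0))]
0.06 [(np.float64(224.0), np.float64(313.0)), (np.float64(305.0), np.float64(376.0))]
0.12 [(np.float64(226.0), np.float64(305.0)), (np.float64(308.0), np.float64(368.0))]
```

View pics/d8.png

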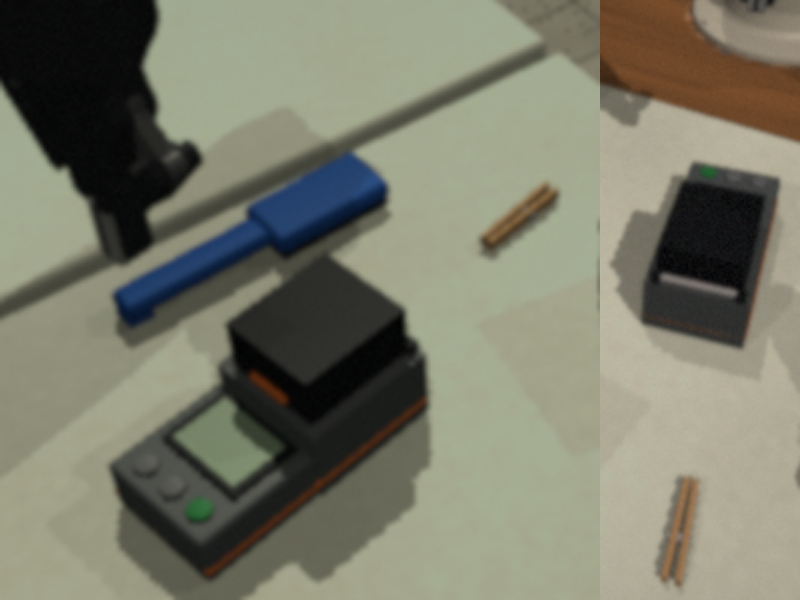

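The shade lies flat. Its front roof corners are at about (230,325) and (308,388), against (221,321) and (303,384) predicted for 0 rad. The arm is clear and the brush and peg haven't moved, so I'm handing in.

```bash
python3 -c "
from workcell import bot
print(bot.job_done())"
```

```text
the job is handed in; nothing more can be done
None
```

The check cell is in the meter's well and the shade is shut over it. I handed the job in at about 24 s of the 70 s allowed; no verdict is reported.

- **Cell:** I took the farthest of the four look-alikes, 0.52 m from the base, and held it by its frosted faces. It went into the mouth without touching the rim and past the side spring at about 8 N. It then came down on the floor, where the press reached about 12 N.
- **Fit:** The arm stopped at exactly the height expected for a fully home cell. The cap line was at 10.5° against 10.4° for the meter.
- **Shade:** A closed fingertip on the outside of the roof swung it shut from about 1.95 rad. It met a firm stop at 92 mm, the shut roof height, with about 6 N. The last side view matches a shut shade to about 3 px.
- **Bystanders:** The brush and peg showed no movement in the last view. The tin and scoop were outside that crop, and the arm did not go near them.

**A check that disagreed:** a rough two-view reading of the cap height gave 80 mm where 85 mm was expected. I put that down to picking pixels by eye, because the force and arm height both showed the cell on the floor. I did not look at the cell again after the shade closed over it.

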